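# Refit the lap on the graver hone and close it

### The arm

A 7-joint arm with a two-finger parallel gripper is mounted at the origin on a cart in front of the work surface, level with it; the furniture and walls round the work are solid. World frame = base frame: x ahead of the robot, y to its left, z up, the work surface at z = 0. Lengths are in mm, angles in rad, forces in N, time in s.
With the tool pointing down it reaches from about 400 to 875 mm from the base axis. Payload 4.4 kg.
Tool frame: the origin (TCP) lies on the centre line of the jaws, within the pads' length; the fingertips stand 14 mm ahead of it and the grasp point (between the pads) lies 5 mm behind it; z points along the fingers, x is the direction in which the jaws open and shut, and the axes are right-handed (so a half turn about z gives the same grasp; the last joint's range is limited). The gripper opens to 85 mm and grips with 20 to 120 N. Pads are 22 mm wide; open, the fingers measure 114 mm over their backs; the gripper's body (76 mm by 85 mm) begins 54 mm behind the grasp point. The pads swing forward as they close: fully open they stand 13 mm farther back than shut.
Start: joints at [-1.283, 0.628, 0.038, 1.517, -0.027, 0.996, -0.02], TCP at [225.18, 609.764, 245.313] pointing down, gripper open.
Joint ranges: [-3.06, 3.06], [-0.37, 2.12], [-1.25, 1.32], [0.18, 2.47], [-1.1, 4.24], [0.23, 1.98], [-2.94, 2.94]. Speed limits (rad/s): [2.57, 2.57, 3.14, 3.14, 3.14, 3.14, 3.14].

### API

Orientations are given as [roll, pitch, yaw] about the fixed x, y, z axes, in that order (R = Rz(yaw) Ry(pitch) Rx(roll)).
In Python, from cell import ctrl gives the robot as it stands.
- The arm moves only by the tool send_rows, never from a script. Its argument "commands" is a list of rows, each a list of 5 numbers: the finger opening in mm, from 0 to 85.4, then the shift along the tool's x, y, z in mm, then the turn about the tool's z in degrees. In form: [[grip, x, y, z, roll], ...]. A call has 1 to 5 rows; each row is the pose to reach, as a shift and turn from the pose measured when the call began, along the tool's axes at that moment; what a row does not reach only later rows make up. A row lasts 1/10 s, in which the tool goes at most 50 mm and 8.59 degrees, less where a joint would pass 70% of its speed; a pose out of reach is approached as far as the arm can. A call with a gripper value outside its range is refused whole. The fingers move at their own pace and stop on an object; the grip force is fixed at half the most. Time passes only in rows, so rows that repeat a pose let the fingers close. It gives the time, the measured TCP pose, the force and the opening at its end, in the units of the state.
- ctrl.read_state(): the state, without advancing time (a new reading comes with each control period).
- ctrl.get_image(name): name is "scene" or "top" or "wrist"; returns the picture (400x640x3 uint8, red, green, blue); there is no depth.
- ctrl.camera_params(name): a dict with "fx", "fy", "cx", "cy" (pixels), "cam_to_world" (4x4, takes a point from camera to world coordinates). Camera axes: x right, y down, z forward; pixel columns grow to the right and rows downward; lengths in mm; the calibration is good to about 2 mm. The wrist camera is an equidistant fisheye: a pixel r from the principal point sees the ray r / f radians off the axis. A picture is of the moment at which its call begins: read the wrist's pose just before it. camera_params takes no time and is no camera call; for the wrist camera it gives the pose at the moment of the call.
- ctrl.finish_job(): hands the job in, once; it reports no verdict.
The state is a dict: "clock": time; "qpos": joint angles; "qd": joint speeds; "tau": joint torques, N m; "eef_pos": TCP position; "tool_rot": TCP orientation; "force": force on the tool from outside, world axes, zero at the start; "torque": the same for the moment, N m; "width": finger opening in mm.
Only numpy, scipy, OpenCV 4.12 (cv2) and the standard library are available. Lean on these libraries where they do the work, as an engineer would, in place of code of your own. Each camera call takes 0.05 s, during which the arm holds its last target.

### The job

The cleaned lap has to go back on the graver hone: slide its hub down over the upright spindle with the slot under the lap in line with the spindle's cross pin, and lower it gently until it sits fully home on the drive flange. Then put the dust cover squarely on the hone's bowl so that it is fully seated on the rim, and leave the other things on the desk where they are.

Things in the scene. Friction and masses are not known exactly. Their poses are not given: they have to be found in the camera images.
- hone: Bench hone for gravers, does not move: round green motor housing 120 mm across, 50 mm high, with a control nose at the front (-x; 62 mm wide, its knob 89 mm from the axis) a power socket at the back and a shallow open aluminium bowl on top. Origin: on the spindle axis at desk level; z up.
- bowl_rim (a point): Centre of the bowl's mouth at rim height, 72 mm above the desk. The bowl is 118 mm across outside, 110 mm inside, and 16 mm deep (floor 56 mm above the desk); the spindle stands in its middle.
- spindle_foot (a point): Point on the spindle axis on the top face of the dark drive flange (48 mm across), 62 mm above the desk. A brass cross pin, 8 mm thick and 40 mm long, lies on the flange through the shaft (0 to 8 mm above the flange). x = along the pin (both ways round are alike), z up; turns with the spindle.
- spindle_tip (a point): Top of the spindle's round steel shaft, 100 mm above the desk, 38 mm above the flange. The shaft is 16 mm in diameter; its last 4 mm taper to 10 mm.
- spindle (a joint): Angle of the spindle in the hone (rad, counter-clockwise from above; at 0 the cross pin lies along the hone's x). It turns freely against a small drag (about 0.05 N m).
- lap: Lap (sharpening disc), loose, about 0.3 kg, face up on the desk: 96 mm across, 13 mm thick, dark face on top, bore 18.5 mm right through. A slot 11 mm wide, 9 mm deep crosses its whole underside and drops over the cross pin; yellow marks on face and hub lie over it. Origin: on the axis at the underside; x = along the slot (both ways alike), z up. Off the pin's line it stops 8 mm high.
- lap_hub (a point): Middle of the lap's round aluminium hub, 28 mm above the lap's underside. The hub is 32 mm in diameter and stands 30 mm above the face (13 to 43 mm above the underside); grip it here. With the lap fully home, its underside is 62 mm, the face 75 mm and the hub top 105 mm above the desk. z up.
- cover: Cream dust cover, loose, about 0.16 kg, right way up on the desk: round cap 130 mm across, 52 mm high to its flat top. Its skirt (124 mm inside, 12 mm deep) goes round the bowl and a ledge inside rests on the rim: seated, its lower edge is 60 mm above the desk. It clears a lap that is fully home by 3 mm and cannot seat over a higher one. Origin: on the axis at the lower edge; z up.
- cover_knob (a point): Middle of the cover's black round knob, 67 mm above its lower edge. The knob is 30 mm in diameter (35 mm at its foot) and stands 30 mm above the flat top (52 to 82 mm above the lower edge). z up.
- cutters: Bystander: side cutters with yellow and navy grips, 135 mm long, lying behind the work.
- offcut: Bystander: softwood offcut, 50 x 58 x 26 mm, behind the work.
- pitch_dop: Bystander: round wooden dop with black pitch, 52 mm across, 36 mm high, behind the work.
- flat_file: Bystander: flat hand file with a brown wooden handle, 160 mm long, lying on the left of the work.

How it is judged:
By the outcome, as a careful person would: the job done as asked, in the order asked, and still so for the second after the job is handed in, with the robot touching nothing.
It also fails if it takes over 61 s, if anything falls off the work surface, if the arm or the gripper's body presses on something with over 40 N, if the wrist force passes 120 N, or if a joint passes its speed limit or range.

## Working session

There is one attempt and no reset: what is moved stays moved. The work goes in short steps, Python scripts to look and compute and a tool call to move; the robot and the scene stay as the last step left them, time stands still between calls to the robot, and variables do not carry over. Pictures are saved under pics/ and viewed, and the job is handed in when it is done.

Besides the shell and the picture viewer there is one more tool, called as name(argument=value, ...) on one line, values as JSON. send_rows: Moves the arm, as the interface text tells. Its arguments: {"type":"object","properties":{"commands":{"type":"array"}},"required":["commands"]}

```bash
ls; mkdir -p pics; cat > h.py <<'E'
import numpy as np, cv2
from cell import ctrl
def shot(cam,name):
    p=ctrl.camera_params(cam); im=ctrl.get_image(cam)
    cv2.imwrite(f'pics/{name}.png',im[:,:,::-1]); np.save(f'pics/{name}.npy',im)
    import pickle; pickle.dump(p,open(f'pics/{name}.pkl','wb')); return im,p
def load(name):
    import pickle; return np.load(f'pics/{name}.npy'),pickle.load(open(f'pics/{name}.pkl','rb'))
def ray(p,u,v,fish=False):
    T=np.array(p['cam_to_world']); x=(u-p['cx'])/p['fx']; y=(v-p['cy'])/p['fy']
    if fish:
        r=np.hypot(x,y); d=np.array([np.sin(r)*x/r,np.sin(r)*y/r,np.cos(r)]) if r>0 else np.array([0,0,1.])
    else: d=np.array([x,y,1.])
    return T[:3,3],T[:3,:3]@d
def onplane(p,u,v,z,fish=False):
    o,d=ray(p,u,v,fish); return o+d*(z-o[2])/d[2]
def proj(p,P,fish=False):
    T=np.array(p['cam_to_world']); c=T[:3,:3].T@(np.array(P,float)-T[:3,3])
    if fish:
        r=np.hypot(c[0],c[1]); th=np.arctan2(r,c[2]); s=th/max(r,1e-9); return p['cx']+p['fx']*c[0]*s,p['cy']+p['fy']*c[1]*s
    return p['cx']+p['fx']*c[0]/c[2],p['cy']+p['fy']*c[1]/c[2]
E
python3 - <<'E'
from h import *
for c in('scene','top','wrist'):
    im,p=shot(c,c+'0'); print(c,p['fx'],p['cx'],p['cy'],np.round(p['cam_to_world'],2).tolist())
print(ctrl.read_state())
E
```

```text
pics
scene 443.0532409668721 319.62752586769085 186.8964325845616 [[0.43, -0.56, 0.71, 51.74], [-0.9, -0.27, 0.34, -411.23], [0.0, -0.78, -0.62, 658.61], [0.0, 0.0, 0.0, 1.0]]
top 405.0321838841486 316.39430947454963 197.836581096604 [[0.01, -1.0, 0.05, 621.38], [-1.0, -0.01, -0.02, -70.7], [0.02, -0.05, -1.0, 1095.39], [0.0, 0.0, 0.0, 1.0]]
wrist 309.70691628693146 314.3138939079621 201.45688966719172 [[0.35, 0.89, 0.29, 151.04], [0.94, -0.33, -0.11, 637.43], [-0.0, 0.31, -0.95, 373.1], [0.0, 0.0, 0.0, 1.0]]
{'clock': 0.15, 'qpos': array([-1.28280598,  0.62915299,  0.03845187,  1.51811512, -0.02698788,
        0.99628996, -0.01999549]), 'qd': array([ 6.72469890e-05, -1.80894481e-03,  6.97612331e-04, -3.56943564e-03,
       -7.30533203e-04,  2.33663624e-04,  2.55450749e-03]), 'tau': array([ 1.55388851e-03, -5.63796186e+01,  1.22818507e+00, -1.93652862e+01,
        1.12559347e-02,  7.33638648e-03, -3.32068069e-06]), 'eef_pos': array([225.01745525, 609.33940787, 244.59527436]), 'tool_rot': array([3.14157316e+00, 1.44729621e-03, 1.21701478e+00]), 'force': array([ 0.51862928,  0.53584274, -1.38526802]), 'torque': array([ 0.0034989 ,  0.0313506 , -0.00305922]), 'width': 85.29380986730509}
```

View pics/scene0.png

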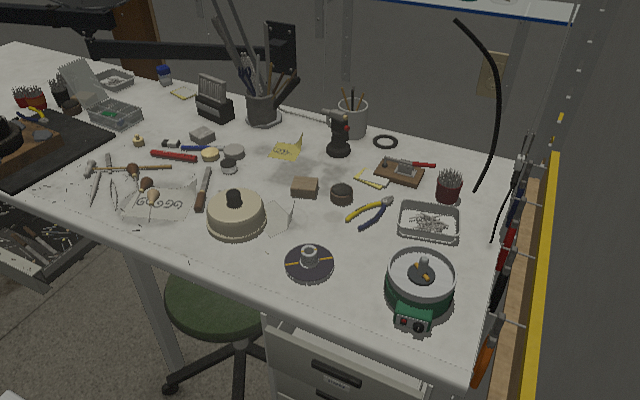

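View pics/top0.png

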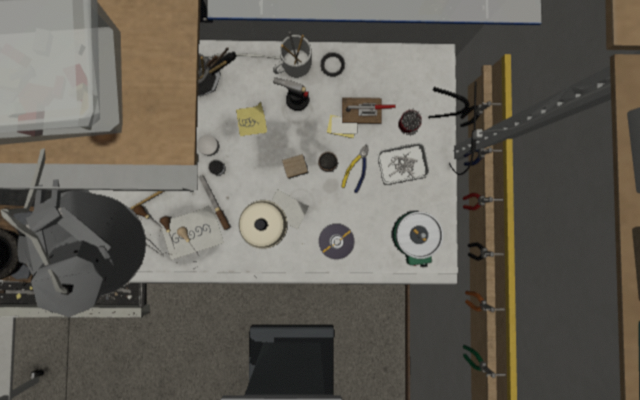

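View pics/wrist0.png

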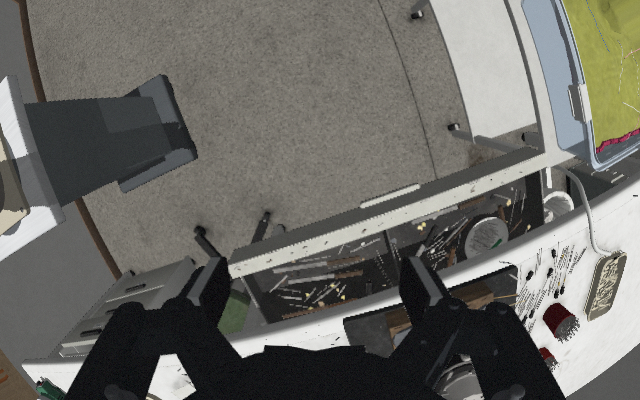

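The top view shows the cover knob near (261,225), the lap hub near (337,241) and the spindle near (418,235). In the scene view they are at (235,198), (309,252) and (424,268). I'll enlarge these areas to measure them.

```bash
python3 - <<'E'
from h import *
t,_=load('top0'); s,_=load('scene0')
def crop(im,x0,y0,x1,y1,k): return cv2.resize(im[y0:y1,x0:x1],None,fx=k,fy=k,interpolation=cv2.INTER_CUBIC)[:,:,::-1]
cv2.imwrite('pics/c1.png',np.vstack([crop(t,310,205,450,275,5.5)[:300],]) )
a=crop(t,310,205,450,270,5); b=crop(s,280,230,460,340,4)
cv2.imwrite('pics/c1.png',a); cv2.imwrite('pics/c2.png',b)
E
```

```text
(no output)
```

View pics/c1.png

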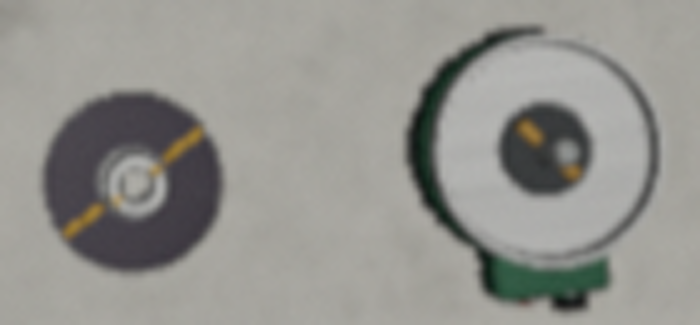

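View pics/c2.png

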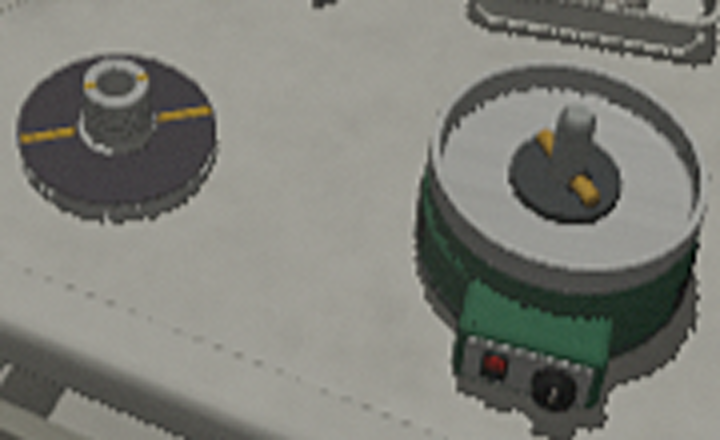

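```bash
python3 - <<'E'
from h import *
t,p=load('top0'); s,ps=load('scene0')
f=lambda x,y:((x+.5)/5-.5+310,(y+.5)/5-.5+205)
g=lambda x,y:((x+.5)/4-.5+280,(y+.5)/4-.5+230)
L=lambda pp,uv,z:np.round(onplane(pp,*uv,z),1)
print('lap disc',L(p,f(132,182),13),'hubtop',L(p,f(137,184),43), 'scene hub',L(ps,g(116,83),43))
a=L(p,f(66,235),13);b=L(p,f(202,130),13);print('slot',a,b,np.degrees(np.arctan2(*(b-a)[1::-1])))
a=L(ps,g(22,138),13);b=L(ps,g(210,111),13);print('slot s',a,b,np.degrees(np.arctan2(*(b-a)[1::-1])))
print('flange',L(p,f(545,149),62),'tip',L(p,f(568,151),100),'s',L(ps,g(565,178),62),L(ps,g(580,112),100),'bowl',L(p,f(545,152),72))
a=L(p,f(522,126),70);b=L(p,f(573,173),70);print('pin',a,b,np.degrees(np.arctan2(*(b-a)[1::-1])))
a=L(ps,g(545,134),70);b=L(ps,g(588,194),70);print('pin s',a,b,np.degrees(np.arctan2(*(b-a)[1::-1])))
# cover
h=cv2.cvtColor(t,cv2.COLOR_RGB2HSV)
r=t[190:260,230:295].astype(int)
m=((r[...,0]-r[...,2]>25)&(r[...,0]>120)).astype(np.uint8)
c=max(cv2.findContours(m,0,2)[0],key=cv2.contourArea);(x,y),w,_=cv2.fitEllipse(c);print('cover',x+230,y+190,w,L(p,(x+230,y+190),52))
k=(r.sum(2)<130).astype(np.uint8); n,_,st,ce=cv2.connectedComponentsWithStats(k);print(st,ce+[230,190])
for i in range(1,n): print(L(p,ce[i]+[230,190],75))
E
```

```text
lap disc [ 563.4 -141.7   13. ] hubtop [ 564.  -142.3   43. ] scene hub [ 565.5 -142.9   43. ]
slot [ 535.1 -106.7   13. ] [ 591.3 -178.9   13. ] -52.10304710936765
slot s [ 538.9 -105.4   13. ] [ 593.8 -179.4   13. ] -53.4285799467625
flange [ 584.3 -349.5   62. ] tip [ 584.7 -350.6  100. ] s [ 584.  -351.6   62. ] [ 587.9 -351.4  100. ] bowl [ 583.1 -346.8   72. ]
pin [ 596.1 -335.7   70. ] [ 572.5 -361.5   70. ] -132.45005098703982
pin s [ 597.4 -337.7   70. ] [ 572.6 -363.5   70. ] -133.86781972486864
cover 260.8016357421875 223.99927520751953 (41.609615325927734, 41.950984954833984) [607.6  54.2  52. ]
[[   0    0   65   70 4515]
 [  29   30    8   10   35]] [[261.99091916 224.50099668]
 [263.17142857 224.37142857]]
[607.   45.5  75. ]
```

send_rows(commands=[[85,-587,578,0,0],[85,-587,578,0,0],[85,-587,578,0,0],[85,-587,578,0,0],[85,-587,578,0,0]])

```text
clock: 0.65
eef_pos: [328.4, 379.9, 245.3]
tool_rot: [3.141, 0.002, 1.217]
force: [0.9, 0.1, 1.1]
width: 84.9
```

send_rows(commands=[[85,-408,402,0,0],[85,-408,402,0,0],[85,-408,402,0,0],[85,-408,402,0,0],[85,-408,402,0,0]])

```text
clock: 1.15
eef_pos: [431.2, 152.1, 245.7]
tool_rot: [3.141, 0.001, 1.218]
force: [1.3, 0.7, -0.0]
width: 84.8
```

send_rows(commands=[[85,-230,227,0,0],[85,-230,227,0,0],[85,-230,227,0,0],[85,-230,227,0,0],[85,-230,227,0,0]])

```text
clock: 1.65
eef_pos: [534.1, -75.8, 245.9]
tool_rot: [3.141, 0.001, 1.218]
force: [1.7, 0.7, 0.1]
width: 84.9
```

send_rows(commands=[[85,-51,51,50,0],[85,-51,51,50,0],[85,-51,51,50,0],[85,-51,51,50,0]])

```text
clock: 2.05
eef_pos: [563.6, -141.7, 195.0]
tool_rot: [-3.139, 0.001, 1.216]
force: [-0.5, 1.0, 0.3]
width: 84.7
```

```bash
python3 - <<'E'
from h import *
im,p=shot('wrist','w1'); print(ctrl.read_state()['eef_pos'])
for P in([564,-142,13],[564,-142,43],[584.5,-350,62],[584.5,-350,100],[607,50,82]): print(P,np.round(proj(p,P,True),1))
E
```

```text
[ 564.01405443 -140.47647794  195.79259657]
[564, -142, 13] [313.9 182.5]
[564, -142, 43] [313.8 190.3]
[584.5, -350, 62] [144.5 275.6]
[584.5, -350, 100] [128.5 294. ]
[607, 50, 82] [521.  176.5]
```

View pics/w1.png

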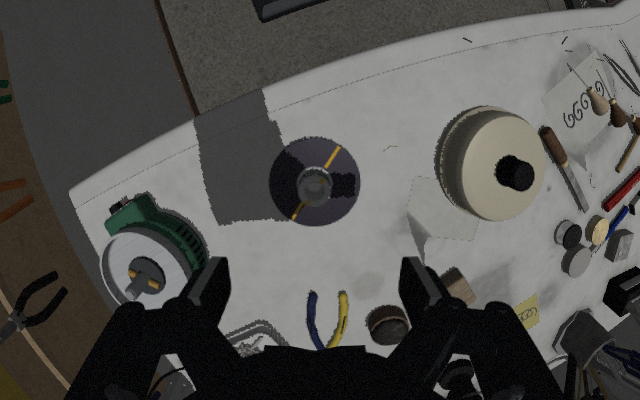

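The wrist view shows the lap disc at about (315,182) with its yellow marks, the cover knob top at about (515,173), the pin at about (145,275) and the shaft at about (130,285). I'll measure from the enlarged picture.

```bash
cat > m.py <<'E'
from h import *
def crop(im,x0,y0,x1,y1,k,n): cv2.imwrite(n,cv2.resize(im[y0:y1,x0:x1],None,fx=k,fy=k,interpolation=cv2.INTER_CUBIC)[:,:,::-1])
E
python3 - <<'E'
from m import *
im,p=load('w1')
crop(im,260,130,370,235,5,'pics/c3.png'); crop(im,95,220,215,310,6,'pics/c4.png')
crop(im,425,100,555,230,4,'pics/c5.png')
hsv=cv2.cvtColor(im,cv2.COLOR_RGB2HSV)
m=((hsv[...,0]>15)&(hsv[...,0]<32)&(hsv[...,1]>120)&(hsv[...,2]>70)).astype(np.uint8)
for nm,(x0,y0,x1,y1),z in(('slot',(265,130,365,235),13),('pin',(120,250,170,300),70)):
    ys,xs=np.nonzero(m[y0:y1,x0:x1]); P=np.array([onplane(p,x+x0,y+y0,z,True)[:2] for x,y in zip(xs,ys)])
    vx,vy,cx,cy=cv2.fitLine(P.astype(np.float32),2,0,.01,.01).ravel(); print(nm,len(P),np.degrees(np.arctan2(vy,vx)),cx,cy)
    d=(P-[cx,cy])@[vx,vy]; print('extent',P[d.argmin()],P[d.argmax()])
E
```

```text
slot 123 -52.168903 553.3924 -126.56851
extent [ 537.00861912 -105.04121274] [ 593.41811901 -179.23435752]
pin 100 47.163406 585.95917 -346.74924
extent [ 571.78264933 -362.52238501] [ 599.9946285  -335.07890202]
```

View pics/c3.png

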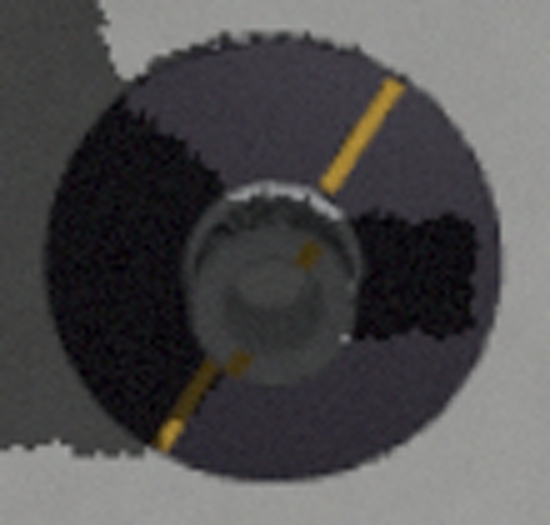

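View pics/c4.png

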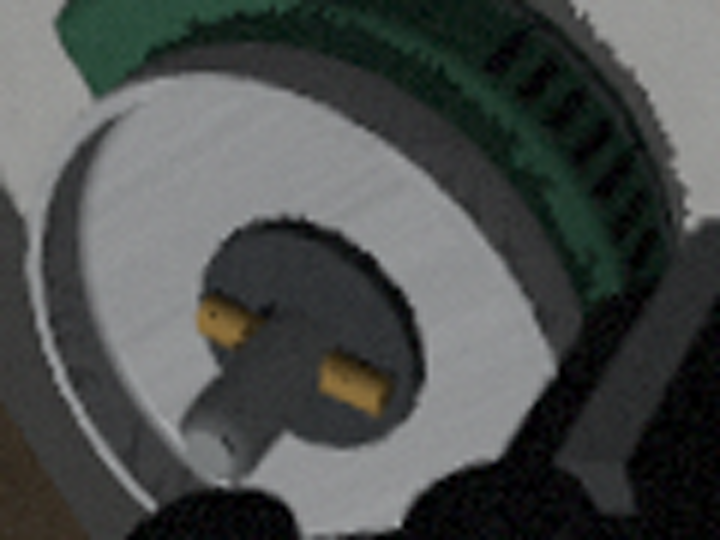

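View pics/c5.png

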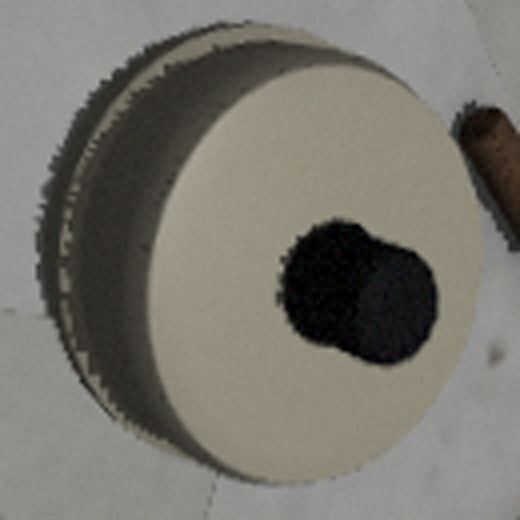

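```bash
python3 - <<'E'
from m import *
im,p=load('w1')
f=lambda x,y,k,ox,oy:((x+.5)/k-.5+ox,(y+.5)/k-.5+oy)
L=lambda uv,z:np.round(onplane(p,*uv,z,True),1)
print('lap',L(f(272,259,5,260,130),13),'hub',L(f(273,303,5,260,130),43))
from scipy.optimize import least_squares
def circ(pts,k,ox,oy,z):
    P=np.array([L(f(x,y,k,ox,oy),z)[:2] for x,y in pts]); 
    A=np.c_[2*P,np.ones(len(P))]; s=np.linalg.lstsq(A,(P**2).sum(1),rcond=None)[0]; return s[:2],np.sqrt(s[2]+s[:2]@s[:2])
print('disc',circ([(45,259),(500,250),(275,478),(400,80),(150,430),(430,400)],5,260,130,13))
print('hubtop',circ([(187,290),(360,300),(270,384),(340,350),(210,350)],5,260,130,43))
print('cover top',circ([(150,295),(482,240),(300,485),(330,65),(200,170),(215,420),(430,395),(430,130)],4,425,100,52))
print('knob top',circ([(360,285),(437,295),(390,364),(405,246),(425,345)],4,425,100,82))
print('flange',circ([(205,265),(290,218),(425,370),(395,285),(345,446)],6,95,220,62),'tip',L(f(212,450,6,95,220),100))
E
```

```text
lap [ 563.  -141.5   13. ] hub [ 564.  -141.6   43. ]
disc (array([ 563.54348139, -141.92556904]), np.float64(46.63262373225902))
hubtop (array([ 563.56060175, -141.3186919 ]), np.float64(16.16446507871883))
cover top (array([608.55533482,  53.92353162]), np.float64(53.11017165246433))
knob top (array([607.96521945,  53.55882183]), np.float64(14.005126890331535))
flange (array([ 584.95226783, -347.45875196]), np.float64(24.62728652883752)) tip [ 585.5 -348.5  100. ]
```

send_rows(commands=[[85,-1,0,50,0],[85,-1,0,95,0],[85,-1,0,130,0],[85,-1,0,150,0],[85,-1,0,155,0]])

```text
clock: 2.6
eef_pos: [562.4, -139.0, 39.4]
tool_rot: [-3.137, -0.0, 1.221]
force: [0.7, -0.8, 0.3]
width: 85.4
```

send_rows(commands=[[85,-1,1,8,0],[85,-1,1,9,0]])

```text
clock: 2.8
eef_pos: [563.4, -139.5, 30.9]
tool_rot: [-3.138, -0.001, 1.222]
force: [-0.5, -0.3, -0.1]
width: 84.9
```

```bash
python3 - <<'E'
from m import *
for i in range(3):
    im,p=shot('wrist','w2'); s=ctrl.read_state(); print(s['clock'],s['eef_pos'],s['tool_rot'],s['force'])
E
```

```text
2.85 [ 563.57138123 -139.78985853   31.13576333] [-3.13826106e+00 -5.60545324e-04  1.22144460e+00] [ 0.38874479 -0.25337537  0.10179618]
2.9 [ 563.71360499 -140.10274388   31.43846546] [-3.13879429e+00 -4.69466251e-04  1.22105763e+00] [ 0.87329835 -0.89989668 -0.18625618]
2.95 [ 563.76783836 -140.32278231   31.52408594] [-3.13906790e+00 -4.05470282e-04  1.22074346e+00] [-0.10424324 -0.60011863  0.66006627]
```

View pics/w2.png

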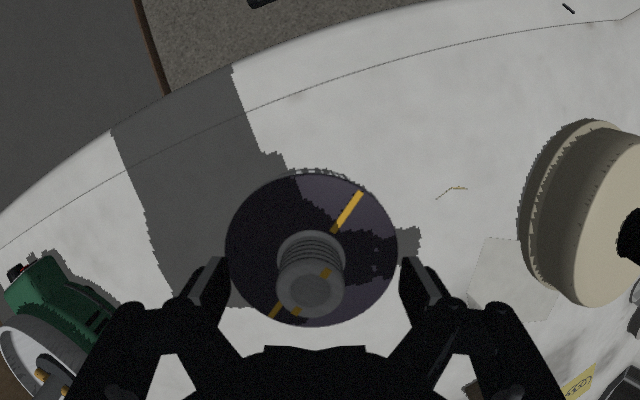

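The hub is centred between the open fingers, with its top at (311,285), so I'll close on it.

send_rows(commands=[[85,-1,0.5,3,0],[60,-1,0.5,3,0],[24,-1,0.5,3,0],[24,-1,0.5,3,0],[24,-1,0.5,3,0]])

```text
clock: 3.45
eef_pos: [563.9, -141.5, 28.9]
tool_rot: [-3.139, -0.0, 1.221]
force: [-1.5, 0.6, 3.5]
width: 30.7
```

send_rows(commands=[[24,0,0,0,0],[24,0,0,0,0],[24,0,0,0,0]])

```text
clock: 3.75
eef_pos: [564.0, -141.6, 29.0]
tool_rot: [-3.139, -0.0, 1.221]
force: [-0.4, 0.7, 1.6]
width: 30.6
```

send_rows(commands=[[20,0,0,-25,0],[20,0,0,-60,0],[20,0,0,-105,0],[20,0,0,-145,0],[20,0,0,-150,0]])

```text
clock: 4.25
eef_pos: [567.1, -142.5, 183.6]
tool_rot: [3.135, -0.002, 1.221]
force: [0.7, -1.5, -2.2]
width: 30.5
```

```bash
python3 - <<'E'
from m import *
im,p=shot('wrist','w3'); s=ctrl.read_state(); print(s['clock'],s['eef_pos'],s['tool_rot'],s['force'],s['width'])
E
```

```text
4.3 [ 565.97596756 -142.11096667  181.85473085] [ 3.13830217e+00 -1.22103105e-03  1.22085298e+00] [ 0.09977528 -0.21211095 -2.93643649] 30.404426947474192
```

View pics/w3.png

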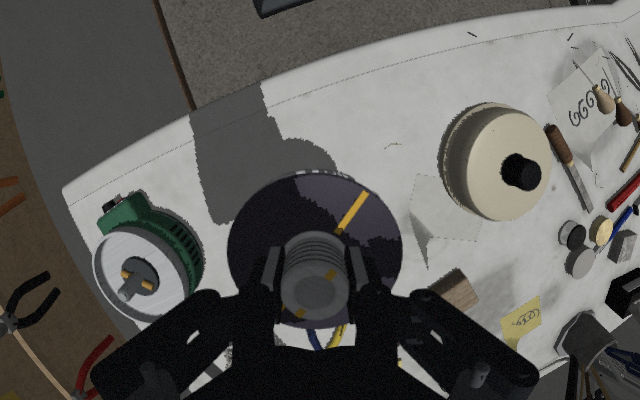

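The lap is held and hangs level. The hone can be seen unobstructed at (145,275), so I'll refine the spindle position and pin angle from this view.

```bash
python3 - <<'E'
from m import *
im,p=load('w3')
crop(im,85,215,215,325,6,'pics/c6.png')
E
```

```text
(no output)
```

View pics/c6.png

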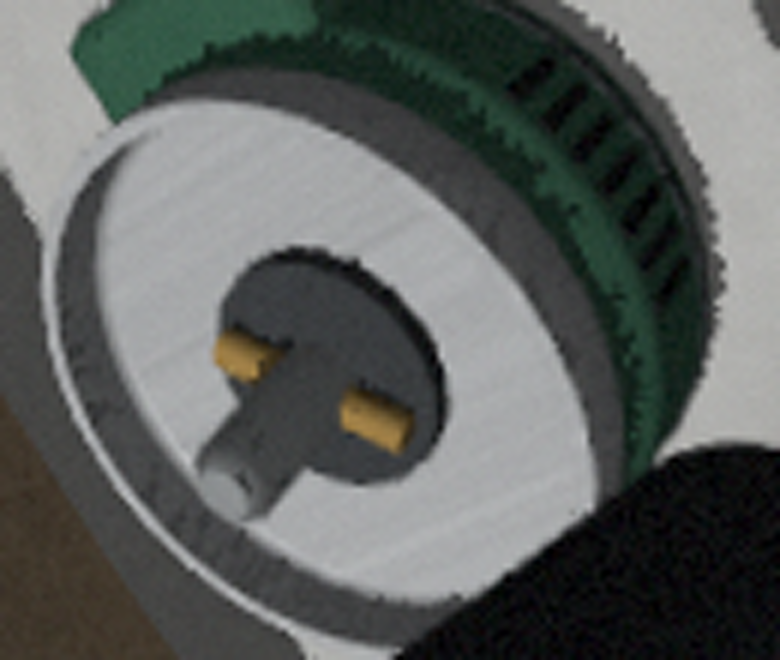

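```bash
python3 - <<'E'
from m import *
im,p=load('w3')
f=lambda x,y,k=6,ox=85,oy=215:((x+.5)/k-.5+ox,(y+.5)/k-.5+oy)
L=lambda uv,z:onplane(p,*uv,z,True)
def circ(pts,z):
    P=np.array([L(f(x,y),z)[:2] for x,y in pts]); 
    A=np.c_[2*P,np.ones(len(P))]; s=np.linalg.lstsq(A,(P**2).sum(1),rcond=None)[0]; return s[:2],np.sqrt(s[2]+s[:2]@s[:2])
print('flange',circ([(221,310),(300,249),(442,410),(385,482),(400,310),(245,270)],62))
print('bowl rim outer',circ([(43,270),(60,190),(100,125),(100,440),(200,565),(300,630),(400,648)],72))
print('tip',L(f(228,492),100))
for a,b,z in(((216,352),(408,436),66),((222,338),(412,418),70)):
    A,B=L(f(*a),z),L(f(*b),z); print((A+B)/2,np.linalg.norm(A-B),np.degrees(np.arctan2(*(B-A)[1::-1])))
hsv=cv2.cvtColor(im,cv2.COLOR_RGB2HSV)
m=((hsv[...,0]>12)&(hsv[...,0]<32)&(hsv[...,1]>100)&(hsv[...,2]>60)).astype(np.uint8)
ys,xs=np.nonzero(m[225:305,85:160])
P=np.array([L((x+85,y+225),68)[:2] for x,y in zip(xs,ys)],np.float32); n=len(P)
# two lumps
c,lab,ctr=cv2.kmeans(P,2,None,(3,50,.01),5,2)[0:3] if False else (*cv2.kmeans(P,2,None,(3,50,.01),5,2),)
print(n,ctr,np.degrees(np.arctan2(*(ctr[1]-ctr[0])[::-1])))
# lap in hand
g=lambda a:np.degrees(a)
ys,xs=np.nonzero(m[185:245,330:375]); P=np.array([L((x+330,y+185),153+13)[:2] for x,y in zip(xs,ys)],np.float32)
v=cv2.fitLine(P,2,0,.01,.01).ravel(); print('slot',np.degrees(np.arctan2(v[1],v[0])),v[2:],len(P))
print(ctrl.read_state()['eef_pos'])
E
```

```text
flange (array([ 585.04338326, -348.05793578]), np.float64(23.99228800101811))
bowl rim outer (array([ 584.0598161 , -347.64342428]), np.float64(58.17322970198124))
tip [ 585.93535314 -348.62904319  100.        ]
[ 586.77749403 -351.68721035   66.        ] 41.1380223968951 50.534785663766186
[ 582.65078083 -344.57301045   70.        ] 39.72669408103501 51.40773433987126
126 [[ 594.5472  -339.40567]
 [ 575.42737 -360.09924]] -132.73636
slot -52.710358 [ 549.0078   -115.400566] 383
[ 565.97596756 -142.11096667  181.85473085]
```

send_rows(commands=[[20,-187,88.5,0,80.3],[20,-187,88.5,0,80.3],[20,-187,88.5,0,80.3],[20,-187,88.5,0,80.3],[20,-187,88.5,0,80.3]])

```text
clock: 4.8
eef_pos: [581.4, -357.2, 179.5]
tool_rot: [3.139, 0.005, 0.456]
force: [-1.3, 0.4, -2.6]
width: 31.1
```

send_rows(commands=[[20,5,-4,0,36.5],[20,5,-4,0,36.5],[20,5,-4,0,36.5],[20,5,-4,0,36.5],[20,5,-4,0,36.5]])

```text
clock: 5.3
eef_pos: [582.9, -350.3, 176.2]
tool_rot: [3.138, 0.007, -0.185]
force: [0.2, 1.3, -3.5]
width: 30.4
```

send_rows(commands=[[20,0,0,0,0],[20,0,0,0,0]])

```text
clock: 5.5
eef_pos: [581.6, -349.2, 173.5]
tool_rot: [3.139, 0.011, -0.184]
force: [0.6, -0.6, -2.3]
width: 30.3
```

```bash
python3 - <<'E'
from m import *
im,p=shot('scene','s4');im,p=shot('top','t4')
im,p=shot('wrist','w4'); s=ctrl.read_state(); print(s['clock'],s['eef_pos'],s['tool_rot'],s['force'],s['width'])
E
```

```text
5.65 [ 582.47263162 -350.18414843  175.35175622] [ 3.13803095  0.00811057 -0.18470833] [ 0.26047448 -0.81437741 -1.83946658] 30.476674406001916
```

View pics/w4.png

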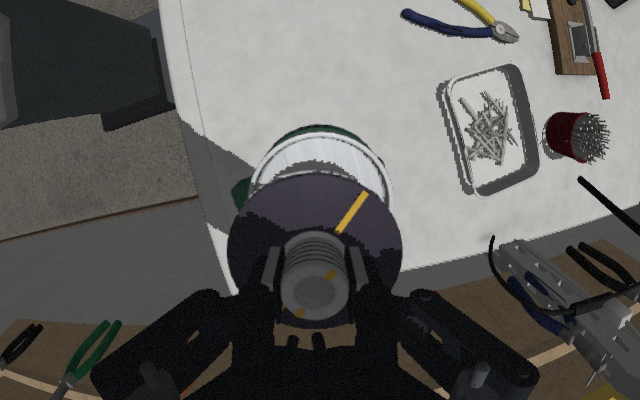

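View pics/s4.png

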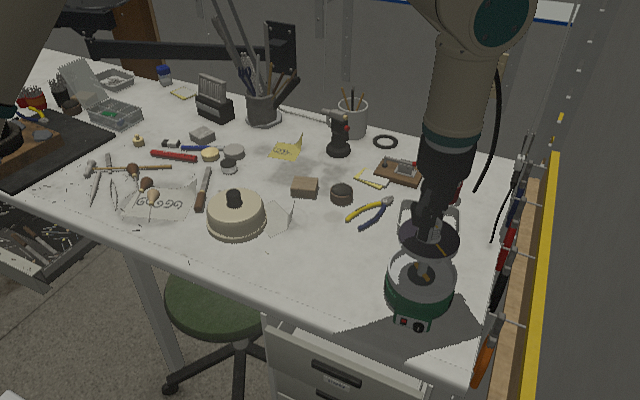

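```bash
python3 - <<'E'
from m import *
im,p=load('w4'); crop(im,220,115,410,245,4,'pics/c7.png')
im,p=load('s4'); crop(im,370,190,480,340,5,'pics/c8.png')
im,p=load('w4')
hsv=cv2.cvtColor(im,cv2.COLOR_RGB2HSV)
m=((hsv[...,0]>12)&(hsv[...,0]<32)&(hsv[...,1]>100)&(hsv[...,2]>60)).astype(np.uint8)
ys,xs=np.nonzero(m[185:245,330:375]); P=np.array([onplane(p,x+330,y+185,146+13,True)[:2] for x,y in zip(xs,ys)],np.float32)
v=cv2.fitLine(P,2,0,.01,.01).ravel(); print('slot',np.degrees(np.arctan2(v[1],v[0])),v[2:],len(P))
E
```

```text
slot 46.750534 [ 605.12646 -326.43616] 395
```

View pics/c7.png

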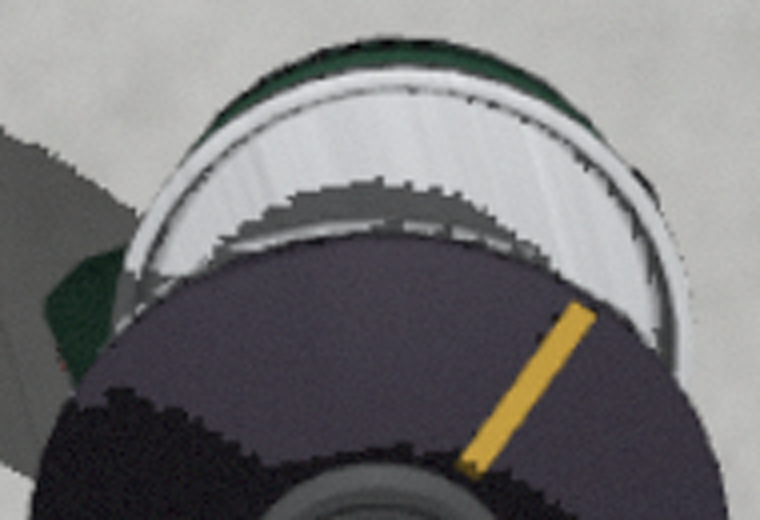

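View pics/c8.png

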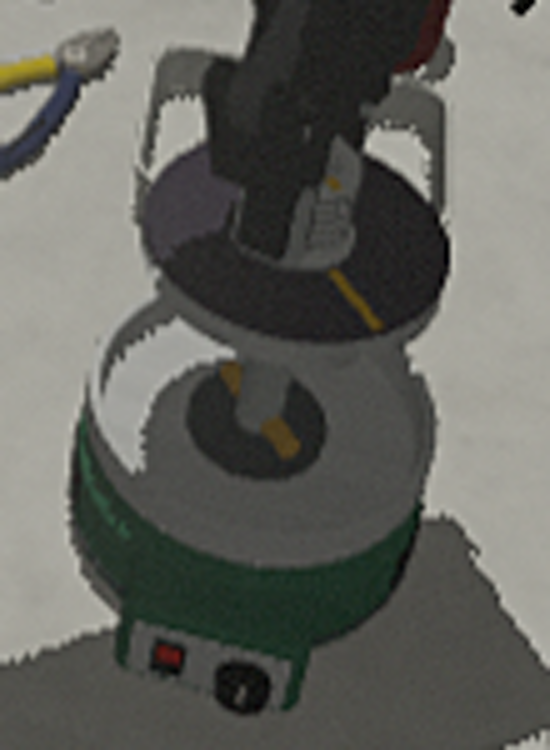

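```bash
python3 - <<'E'
from m import *
from scipy.optimize import least_squares
im,p=load('w4')
f=lambda x,y,k=4,ox=220,oy=115:((x+.5)/k-.5+ox,(y+.5)/k-.5+oy)
pts=[(150,215),(215,146),(300,88),(390,67),(480,80),(560,120),(625,178),(668,250),(686,310)]
P=np.array([onplane(p,*f(*q),72,True)[:2] for q in pts])
r=least_squares(lambda c:np.hypot(*(P-c[:2]).T)-c[2],[585,-348,59]);print(r.x,np.round(r.fun,1))
r=least_squares(lambda c:np.hypot(*(P-c[:2]).T)-59,[585,-348]);print(r.x,np.round(r.fun,1))
# lap disc arc z=159 (underside 146)
q=[(110,335),(210,270),(300,243),(390,233),(480,243),(590,292),(660,350),(710,430)]
s=ctrl.read_state();
P=np.array([onplane(p,*f(*a),159,True)[:2] for a in q])
r=least_squares(lambda c:np.hypot(*(P-c[:2]).T)-48,[585,-348]);print('lap',r.x,np.round(r.fun,1))
print(s['eef_pos'])
# scene view: pin & lap
S,ps=load('s4'); g=lambda x,y:((x+.5)/5-.5+370,(y+.5)/5-.5+190)
print(onplane(ps,*g(258,420),62),'rim')
E
```

```text
[ 586.29027364 -349.04518065   56.66383712] [ 0.3 -1.   0.3  0.9  0.3 -0.5 -0.5 -0.2  0.5]
[ 585.18983816 -351.75965405] [-1.  -1.5  0.5  1.4  0.9 -0.1 -0.5 -0.8 -0.7]
lap [ 582.16911189 -350.59967921] [ 0.5 -0.1 -0.4 -0.2  0.2  0.1  0.2 -0. ]
[ 582.47263162 -350.18414843  175.35175622]
[ 585.41812002 -351.76720802   62.        ] rim
```

send_rows(commands=[[20,2.5,-0.9,15,-0.3],[20,2.5,-0.9,30,-0.3],[20,2.5,-0.9,34,-0.3],[20,2.5,-0.9,34,-0.3],[20,2.5,-0.9,34,-0.3]])

```text
clock: 6.15
eef_pos: [584.7, -350.0, 141.2]
tool_rot: [3.138, 0.008, -0.18]
force: [0.0, 0.7, -2.9]
width: 30.6
```

```bash
python3 - <<'E'
from m import *
im,p=shot('scene','s5'); crop(im,370,190,480,340,5,'pics/c9.png')
im,p=shot('wrist','w5'); s=ctrl.read_state(); print(s['clock'],s['eef_pos'],s['tool_rot'],s['force'],s['width'])
crop(im,220,115,410,345,3,'pics/c10.png')
E
```

```text
6.25 [ 585.07327927 -350.23796966  141.90552985] [ 3.13753858  0.00713589 -0.17958962] [ 0.06329329 -0.51749262 -3.24594083] 30.674777200106778
```

View pics/c9.png

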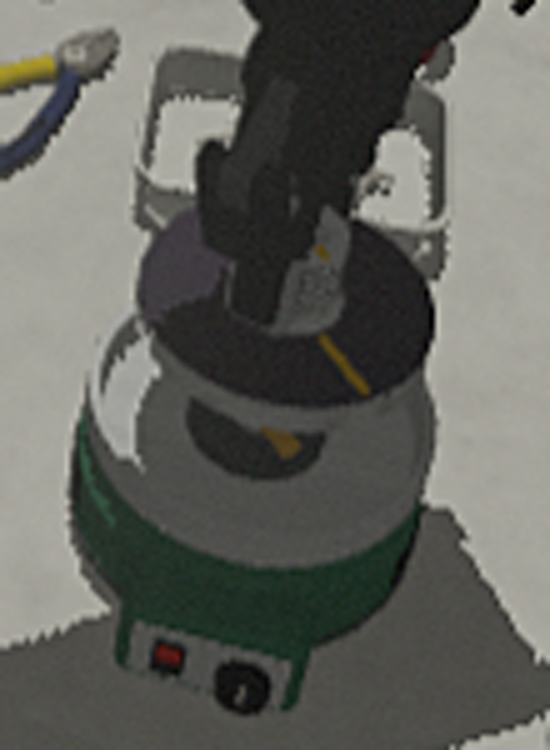

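View pics/c10.png

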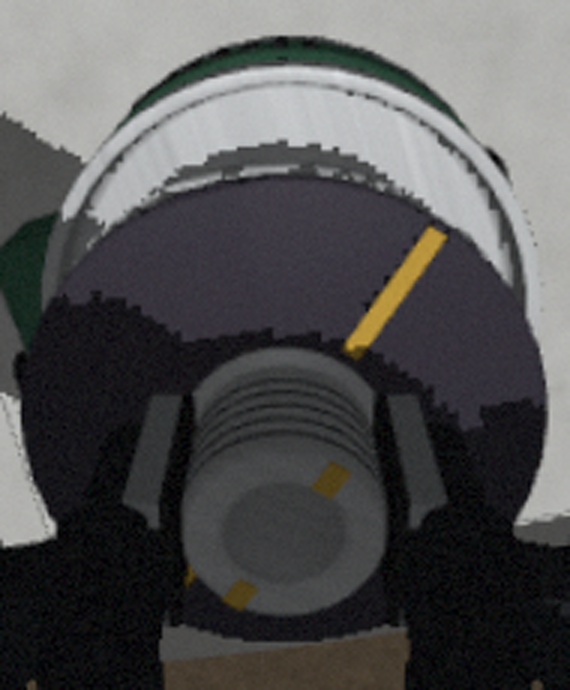

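send_rows(commands=[[20,0,0,4,0],[20,0,0,8,0],[20,0,0,11,0],[20,0,0,14,0],[20,0,0,17,0]])

```text
clock: 6.75
eef_pos: [584.9, -350.2, 124.5]
tool_rot: [3.138, 0.007, -0.18]
force: [1.0, -0.6, -3.5]
width: 30.7
```

send_rows(commands=[[20,0,0,4,0],[20,0,0,8,0],[20,0,0,12,0],[20,0,0,16,0],[20,0,0,20,0]])

```text
clock: 7.25
eef_pos: [585.2, -350.0, 104.3]
tool_rot: [3.138, 0.007, -0.179]
force: [1.0, 0.5, -1.5]
width: 30.1
```

send_rows(commands=[[20,0,0,2,0],[20,0,0,4,0],[20,0,0,6,0],[20,0,0,7.5,0],[20,0,0,8,0]])

```text
clock: 7.75
eef_pos: [585.2, -350.0, 96.2]
tool_rot: [3.138, 0.007, -0.179]
force: [0.3, 0.8, -2.1]
width: 31.4
```

send_rows(commands=[[20,0,0,1.5,0],[20,0,0,3,0],[20,0,0,4,0],[20,0,0,4.5,0]])

```text
clock: 8.15
eef_pos: [585.2, -350.0, 91.6]
tool_rot: [3.138, 0.007, -0.179]
force: [1.2, 0.9, -2.2]
width: 30.5
```

send_rows(commands=[[20,0,0,0.7,0],[20,0,0,1.2,0],[20,0,0,1.5,0]])

```text
clock: 8.45
eef_pos: [585.2, -350.0, 91.0]
tool_rot: [3.138, 0.006, -0.179]
force: [-1.4, 2.4, 6.7]
width: 30.7
```

Contact came at TCP z 91.0 against 90.9 expected, with about 9 N of load. That means the lap is home, so I'll release it and rise.

send_rows(commands=[[55,0,0,0,0],[55,0,0,0,0],[55,0,0,0,0]])

```text
clock: 8.75
eef_pos: [585.0, -350.5, 91.0]
tool_rot: [3.138, 0.006, -0.18]
force: [0.5, -0.3, -0.4]
width: 54.9
```

send_rows(commands=[[55,0,0,-15,0],[55,0,0,-45,0],[55,0,0,-90,0],[55,0,0,-120,0]])

```text
clock: 9.15
eef_pos: [586.4, -351.3, 214.9]
tool_rot: [3.135, 0.003, -0.18]
force: [0.2, -0.6, 1.6]
width: 54.9
```

```bash
python3 - <<'E'
from m import *
im,p=shot('wrist','w6'); s=ctrl.read_state(); print(s['clock'],s['eef_pos'],s['tool_rot'],s['force'],s['width'])
im,p=shot('scene','s6'); crop(im,370,190,480,340,5,'pics/c11.png')
E
```

```text
9.2 [ 588.43047445 -353.00411402  220.04963039] [ 3.13263735 -0.00444335 -0.1798328 ] [ 0.80790547 -1.33259552  3.1991131 ] 54.74331762316614
```

View pics/w6.png

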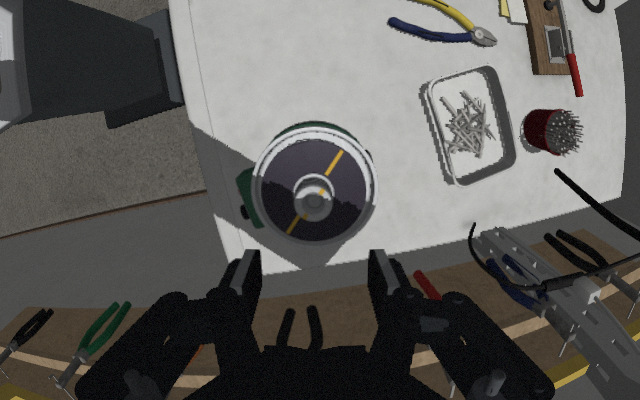

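View pics/c11.png

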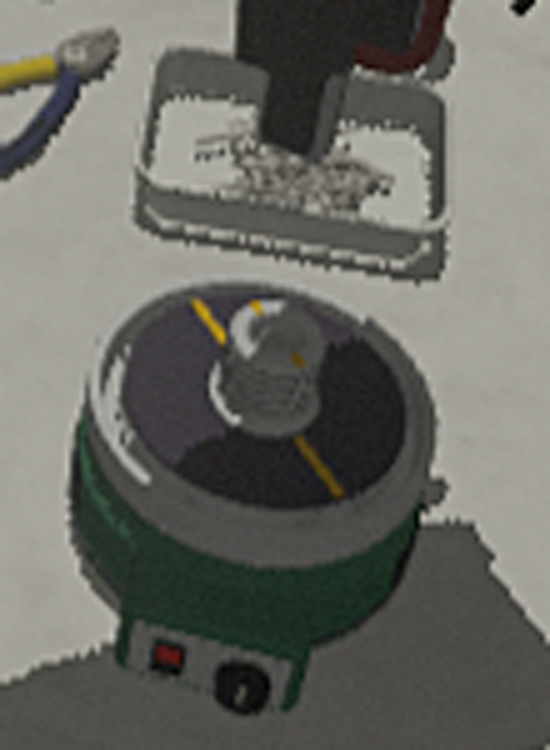

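The lap is seated: its face sits just above the bowl rim and nothing is tilted. I'll measure the rim centre from this view while I'm here, then go to the cover.

```bash
python3 - <<'E'
from m import *
im,p=load('w6'); crop(im,235,110,395,260,4,'pics/c12.png')
E
```

```text
(no output)
```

View pics/c12.png

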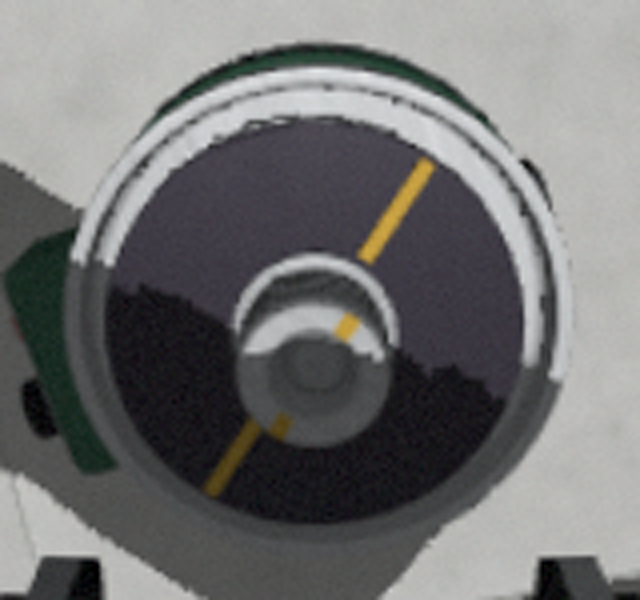

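send_rows(commands=[[70,-53,-404,30,0],[70,-53,-404,30,0],[70,-53,-404,30,0],[70,-53,-404,30,0],[70,-53,-404,30,0]])

```text
clock: 9.75
eef_pos: [599.4, -99.2, 194.5]
tool_rot: [3.133, -0.004, -0.18]
force: [1.2, 0.8, -0.4]
width: 70.0
```

send_rows(commands=[[70,-18.5,-152,10,0],[70,-18.5,-152,10,0],[70,-18.5,-152,10,0],[70,-18.5,-152,10,0],[70,-18.5,-152,10,0]])

```text
clock: 10.25
eef_pos: [608.1, 56.2, 182.8]
tool_rot: [3.134, -0.003, -0.175]
force: [-0.9, -0.3, 0.2]
width: 70.3
```

```bash
python3 - <<'E'
from m import *
im,p=shot('wrist','w7'); s=ctrl.read_state(); print(s['clock'],s['eef_pos'],s['tool_rot'],s['force'],s['width'])
for P in([608.2,53.7,82],[608.2,53.7,52]): print(proj(p,P,True))
crop(im,220,80,420,300,3,'pics/c13.png')
im,p=load('w6')
f=lambda x,y,k=4,ox=235,oy=110:((x+.5)/k-.5+ox,(y+.5)/k-.5+oy)
def circ(pts,z):
    P=np.array([onplane(p,*f(x,y),z,True)[:2] for x,y in pts]); 
    A=np.c_[2*P,np.ones(len(P))]; s=np.linalg.lstsq(A,(P**2).sum(1),rcond=None)[0]; return s[:2],np.sqrt(s[2]+s[:2]@s[:2])
print('rim',circ([(75,240),(140,145),(230,82),(315,65),(420,83),(510,150),(570,270),(545,420),(470,505),(310,542),(180,510),(100,430),(65,320)],72))
print('lap',circ([(110,270),(170,180),(250,125),(315,115),(400,130),(500,225),(525,340),(470,460),(310,524),(200,485),(115,370)],75))
E
```

```text
10.3 [608.24782116  53.4288415  183.23267318] [ 3.1321771  -0.00365269 -0.17899894] [-0.44598561 -0.43319843  0.20137626] 69.78467547470969
(np.float64(314.54277756559986), np.float64(209.77056983872018))
(np.float64(314.4381895895649), np.float64(198.08476603936444))
rim (array([ 586.55600431, -349.48194406]), np.float64(58.10072575528566))
lap (array([ 585.77797259, -350.35146111]), np.float64(47.97846076499553))
```

View pics/c13.png

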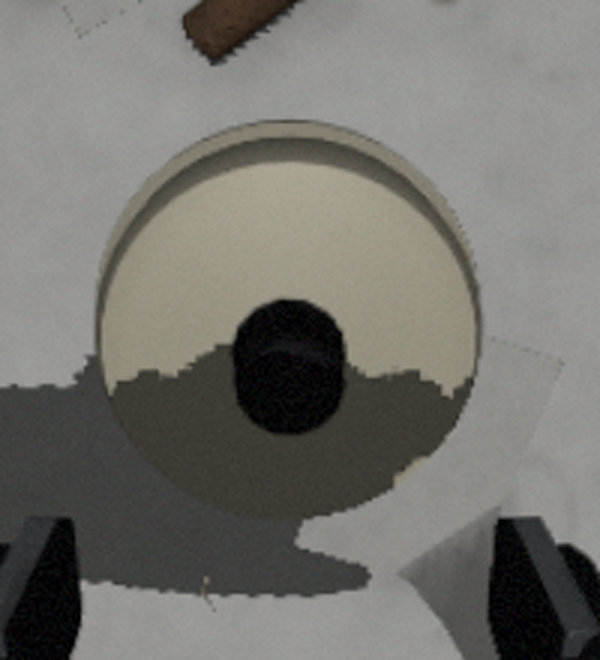

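```bash
python3 - <<'E'
from m import *
im,p=load('w7')
f=lambda x,y,k=3,ox=220,oy=80:((x+.5)/k-.5+ox,(y+.5)/k-.5+oy)
def circ(pts,z):
    P=np.array([onplane(p,*f(x,y),z,True)[:2] for x,y in pts]); 
    A=np.c_[2*P,np.ones(len(P))]; s=np.linalg.lstsq(A,(P**2).sum(1),rcond=None)[0]; return s[:2],np.sqrt(s[2]+s[:2]@s[:2])
print('top',circ([(102,340),(140,230),(210,180),(290,162),(380,185),(450,245),(478,330),(440,430),(350,505),(290,520),(210,505),(140,440)],52))
print('knob',circ([(236,385),(250,420),(290,436),(330,422),(346,385),(270,433)],82))
print(ctrl.read_state()['eef_pos'])
E
```

```text
top (array([609.74340885,  55.14168072]), np.float64(54.95785636731503))
knob (array([610.07493018,  54.64013332]), np.float64(14.436645086678576))
[608.24782116  53.4288415  183.23267318]
```

send_rows(commands=[[70,1,-1.5,50,0],[70,1,-1.5,85,0],[70,1,-1.5,100,0],[70,1,-1.5,106,0],[70,1,-1.5,108,0]])

```text
clock: 10.8
eef_pos: [610.4, 52.1, 75.8]
tool_rot: [3.132, -0.005, -0.181]
force: [0.4, -0.5, 0.6]
width: 69.7
```

send_rows(commands=[[70,0,0,2,0],[70,0,0,2,0],[70,0,0,2,0]])

```text
clock: 11.1
eef_pos: [611.1, 52.1, 74.9]
tool_rot: [3.132, -0.007, -0.181]
force: [0.2, 0.8, -0.0]
width: 70.0
```

send_rows(commands=[[70,-2,-2.3,3,0],[70,-2,-2.3,4,0],[70,-2,-2.3,4,0]])

```text
clock: 11.4
eef_pos: [609.4, 55.0, 70.8]
tool_rot: [3.132, -0.006, -0.18]
force: [0.4, -0.1, 0.4]
width: 70.0
```

```bash
python3 - <<'E'
from m import *
for i in range(2):
  im,p=shot('wrist','w8'); s=ctrl.read_state(); print(s['clock'],s['eef_pos'],s['tool_rot'],s['force'],s['width'])
E
```

```text
11.45 [609.50091206  54.8560642   70.86040467] [ 3.13225381 -0.00651582 -0.18056265] [-0.43919032 -0.52580706  0.21185062] 70.21589123274535
11.5 [609.58476506  54.68736802  70.89826799] [ 3.13214743 -0.00668552 -0.18076273] [ 0.42829438  0.81601908 -0.37839306] 70.28181396888876
```

View pics/w8.png

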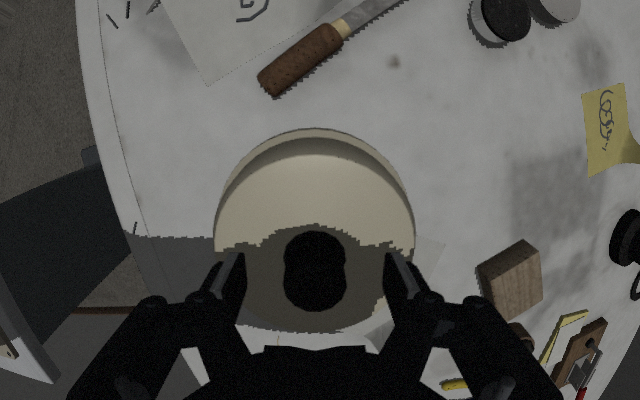

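The knob is centred between the pads, with its top at about (315,283), so I'll grip it.

send_rows(commands=[[45,0,0,0,0],[20,0,0,0,0],[20,0,0,0,0],[20,0,0,0,0],[20,0,0,0,0]])

```text
clock: 12.0
eef_pos: [609.7, 54.6, 71.2]
tool_rot: [3.132, -0.007, -0.181]
force: [-0.6, 0.9, 3.8]
width: 28.2
```

send_rows(commands=[[18,0,0,0,0],[18,0,0,0,0]])

```text
clock: 12.2
eef_pos: [609.7, 54.6, 71.2]
tool_rot: [3.132, -0.007, -0.181]
force: [-0.2, -0.7, 2.5]
width: 28.1
```

Gripped. I'll lift the cover about 120 mm.

send_rows(commands=[[18,0,0,-20,0],[18,0,0,-50,0],[18,0,0,-90,0],[18,0,0,-115,0],[18,0,0,-120,0]])

```text
clock: 12.7
eef_pos: [610.7, 55.5, 193.9]
tool_rot: [3.134, -0.012, -0.181]
force: [0.6, 0.0, -1.6]
width: 28.3
```

```bash
python3 - <<'E'
from m import *
im,p=shot('wrist','w9'); s=ctrl.read_state(); print(s['clock'],s['eef_pos'],s['tool_rot'],s['force'],s['width'])
im,p=shot('scene','s9')
E
```

```text
12.75 [610.0291018   55.62038874 192.89174983] [ 3.13328375 -0.01010093 -0.18132377] [ 0.22800848  0.06503369 -1.31049867] 28.314165303774317
```

View pics/s9.png

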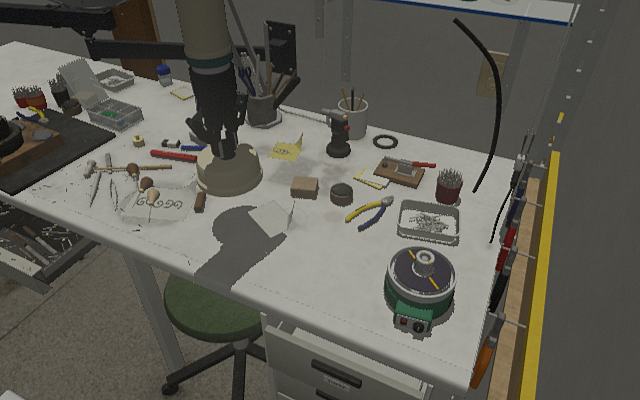

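View pics/w9.png

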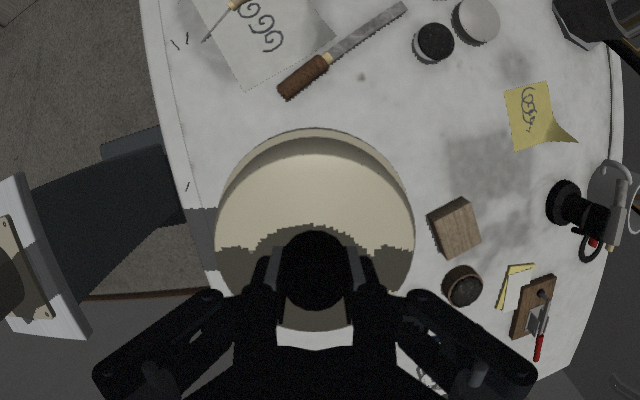

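send_rows(commands=[[18,49,403,-15,0],[18,49,403,-15,0],[18,49,403,-15,0],[18,49,403,-15,0],[18,49,403,-15,0]])

```text
clock: 13.3
eef_pos: [592.5, -194.3, 200.4]
tool_rot: [3.133, -0.004, -0.181]
force: [0.1, -0.5, -2.0]
width: 28.3
```

send_rows(commands=[[18,16,114,0,0],[18,16,114,0,0],[18,18,135,0,0],[18,20,150,0,0],[18,21,154,0,0]])

```text
clock: 13.8
eef_pos: [583.5, -351.6, 199.4]
tool_rot: [3.134, -0.0, -0.184]
force: [-0.5, 0.1, -1.8]
width: 27.8
```

send_rows(commands=[[18,0,0,0,0],[18,0,0,0,0],[18,0,0,0,0]])

```text
clock: 14.1
eef_pos: [584.3, -349.1, 198.8]
tool_rot: [3.135, 0.001, -0.182]
force: [-0.4, 0.1, -1.7]
width: 28.3
```

```bash
python3 - <<'E'
from m import *
im,p=shot('wrist','w10'); s=ctrl.read_state(); print(s['clock'],s['eef_pos'],s['tool_rot'],s['force'],s['width'])
E
```

```text
14.15 [ 584.32554705 -349.45711519  199.14313417] [ 3.13485075e+00  2.13848381e-04 -1.81881327e-01] [-0.53253659 -0.2907894  -1.50639224] 28.15964555257164
```

View pics/w10.png

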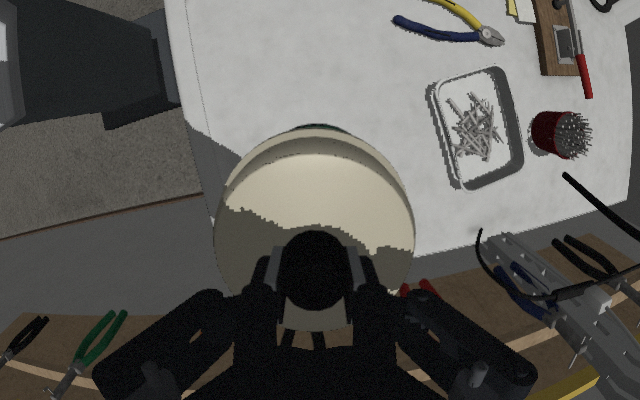

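```bash
python3 - <<'E'
from m import *
im,p=load('w10'); crop(im,205,110,425,340,3.4,'pics/c14.png')
E
```

```text
(no output)
```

View pics/c14.png

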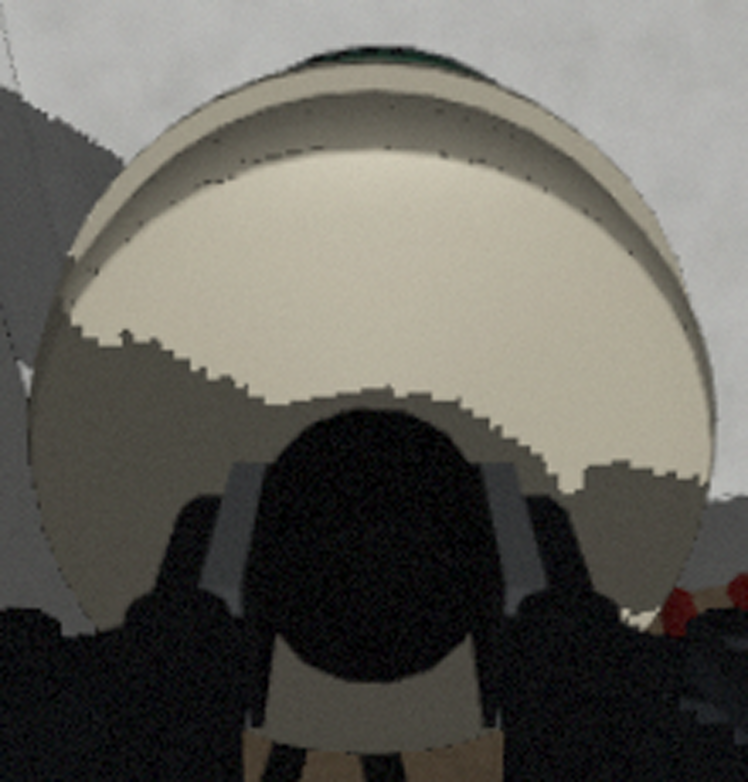

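```bash
python3 - <<'E'
from m import *
im,p=load('w10')
f=lambda x,y,k=3.4,ox=205,oy=110:((x+.5)/k-.5+ox,(y+.5)/k-.5+oy)
def circ(pts,z):
    P=np.array([onplane(p,*f(x,y),z,True)[:2] for x,y in pts]); 
    A=np.c_[2*P,np.ones(len(P))]; s=np.linalg.lstsq(A,(P**2).sum(1),rcond=None)[0]; return s[:2],np.sqrt(s[2]+s[:2]@s[:2])
print('top',circ([(75,300),(205,185),(365,150),(530,185),(640,260),(705,380),(705,510),(660,610),(50,530),(95,625),(400,752),(300,742),(470,745)],180))
print('skirt',circ([(72,250),(130,165),(220,100),(300,70),(380,62),(490,82),(570,130),(640,195),(685,275)],140))
E
```

```text
top (array([ 584.73859176, -347.73536142]), np.float64(54.832681583051574))
skirt (array([ 584.32154734, -348.77211847]), np.float64(64.44160731087457))
```

send_rows(commands=[[18,1,1.4,15,0],[18,1,1.4,30,0],[18,1,1.4,40,0],[18,1,1.4,46,0],[18,1,1.4,46,0]])

```text
clock: 14.65
eef_pos: [584.2, -350.9, 151.5]
tool_rot: [3.136, 0.003, -0.182]
force: [0.1, 0.4, -0.8]
width: 27.9
```

```bash
python3 - <<'E'
from m import *
im,p=shot('scene','s11'); crop(im,370,180,480,340,4.5,'pics/c15.png')
s=ctrl.read_state(); print(s['clock'],s['eef_pos'],s['tool_rot'],s['force'],s['width'])
E
```

```text
14.7 [ 584.6261911  -351.33048065  152.46707229] [ 3.13504676e+00  1.31292197e-03 -1.82106727e-01] [ 0.97896822  0.29609385 -1.39643952] 28.0857765709751
```

View pics/c15.png

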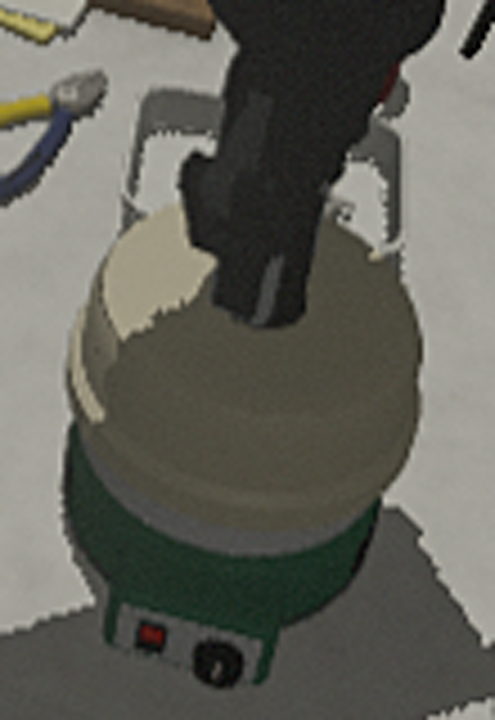

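send_rows(commands=[[18,0.5,-0.4,3,0],[18,0.5,-0.4,6,0],[18,0.5,-0.4,9,0],[18,0.5,-0.4,12,0],[18,0.5,-0.4,14,0]])

```text
clock: 15.2
eef_pos: [585.1, -351.0, 138.2]
tool_rot: [3.135, 0.002, -0.182]
force: [-0.3, 0.8, -1.1]
width: 28.1
```

The lower edge is at 67 mm, below the rim at 72, with no contact force, so the skirt is round the bowl.

send_rows(commands=[[18,0,0,2,0],[18,0,0,4,0],[18,0,0,5.5,0],[18,0,0,6,0]])

```text
clock: 15.6
eef_pos: [585.1, -351.0, 132.0]
tool_rot: [3.135, 0.002, -0.182]
force: [-0.1, -0.4, -1.9]
width: 27.9
```

send_rows(commands=[[18,0,0,0.7,0],[18,0,0,1.2,0],[18,0,0,1.5,0]])

```text
clock: 15.9
eef_pos: [585.0, -350.9, 131.4]
tool_rot: [3.136, 0.001, -0.182]
force: [-2.4, 1.9, 5.9]
width: 28.4
```

Contact came at TCP z 131.4 against 131.2 expected, so the cover is seated. I'll release it, rise and check.

send_rows(commands=[[55,0,0,0,0],[55,0,0,0,0],[55,0,0,0,0],[55,0,0,0,0]])

```text
clock: 16.3
eef_pos: [585.0, -351.0, 131.3]
tool_rot: [3.135, 0.001, -0.182]
force: [0.3, -0.1, -0.5]
width: 55.0
```

send_rows(commands=[[55,0,0,-15,0],[55,0,0,-45,0],[55,0,0,-80,0],[55,0,-60,-100,0],[55,0,-100,-100,0]])

```text
clock: 16.8
eef_pos: [603.7, -257.4, 234.7]
tool_rot: [3.133, -0.005, -0.187]
force: [0.4, 0.6, 0.3]
width: 55.0
```

send_rows(commands=[[55,0,-100,0,0],[55,0,-100,0,0],[55,0,-100,0,0]])

```text
clock: 17.1
eef_pos: [625.4, -148.4, 234.4]
tool_rot: [3.14, -0.006, -0.174]
force: [-1.0, 0.4, -0.7]
width: 54.9
```

```bash
python3 - <<'E'
from m import *
im,p=shot('scene','s12'); crop(im,370,180,480,340,4.5,'pics/c16.png')
f=lambda x,y,k=4.5,ox=370,oy=180:((x+.5)/k-.5+ox,(y+.5)/k-.5+oy)
im,p=shot('top','t12'); crop(im,380,180,460,270,6,'pics/c17.png')
s=ctrl.read_state(); print(s['clock'],s['eef_pos'],s['force'],s['width'])
E
```

```text
17.2 [ 623.06797418 -157.34438456  234.80784358] [-0.64718199  0.00181515 -0.39498634] 54.78807156042258
```

View pics/s12.png

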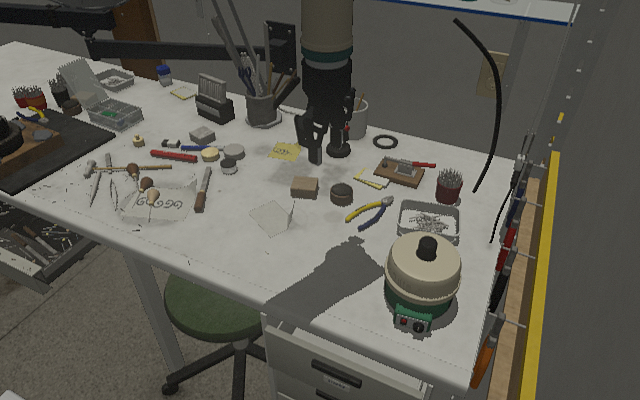

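View pics/c16.png

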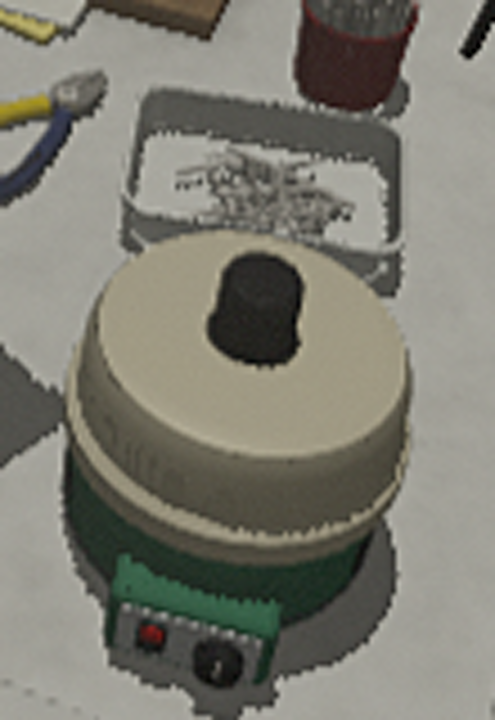

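View pics/t12.png

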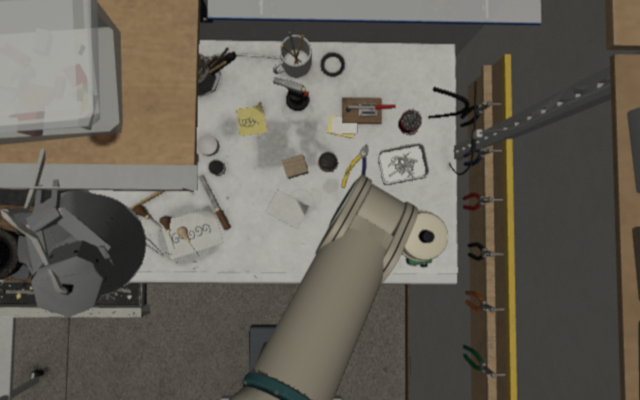

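The cover sits level and square on the bowl, and the bystanders are where they were. I'll do one numeric check of the knob-top height, then hand in.

```bash
python3 - <<'E'
from m import *
im,p=load('s12'); f=lambda x,y,k=4.5,ox=370,oy=180:((x+.5)/k-.5+ox,(y+.5)/k-.5+oy)
print('scene: pred knob top',proj(p,[585.3,-350,142]),'seen',f(263,270))
a,b=load('s9')[0],im
print('pred if 8 high',proj(p,[585.3,-350,150]))
print(ctrl.finish_job())
E
```

```text
scene: pred knob top (np.float64(427.24535309509076), np.float64(240.77522203662102)) seen (428.05555555555554, 239.61111111111111)
pred if 8 high (np.float64(428.0056615839719), np.float64(237.2722703017248))
the job is handed in; nothing more can be done
None
```

The lap is back on the spindle, fully home on the drive flange, and the dust cover is seated on the bowl. I handed the job in at about 17 s on the robot's clock.

**Lap:** I gripped it by the hub and turned it 80° to bring the slot in line with the cross pin. It slid down past the pin without resistance and met the flange at TCP height 91.0 mm, where 90.9 was expected. The contact load was about 9 N.

**Cover:** I carried it by the knob and lowered it with no contact until the ledge met the rim at TCP height 131.4 mm, where 131.2 was expected. The contact load was about 8 N.

**Last checks:** After release, the scene and top pictures show the cover level and square on the bowl. The cutters, offcut, dop and file look untouched, and the gripper is well clear.

**Disagreement:** My hand-read position of the knob top in the scene view is 1.2 px above the fully seated prediction. A cover 8 mm too high would be off by 3.5 px. I put the difference down to calibration and reading error, because the contact height agrees with full seating.

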